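# Zero a colour probe, then hold it on the green paint chip

## Robot

A 6-joint arm with a two-finger parallel gripper is mounted at the origin on the work surface; the furniture and walls round the work are solid. World frame = base frame: x ahead of the robot, y to its left, z up, the work surface at z = 0. Lengths are in m, angles in rad, forces in N, time in s.
With the tool pointing down it reaches from about 0.3 to 1 m from the base axis. Payload 5.1 kg.
Tool frame: the origin (TCP) lies midway between the tips of the shut fingers; the grasp point (between the pads) lies 19 mm behind it (env.pinch_z is the distance from the TCP to the grasp point, in m); z points along the fingers, y is the line along which they close (so a half turn about z gives the same grasp; the last joint's range is limited). The gripper opens to 95 mm and grips with 3 to 60 N. Pads are 20 mm wide; open, the fingers measure 119 mm over their backs; the gripper's body (75 mm by 180 mm) begins 59 mm behind the grasp point.
Start: joints at [1.234, 0.124, 1.65, -0, 1.367, -0.083], TCP at [0.163, 0.629, 0.185] pointing down, gripper open.
Joint ranges: [-2.61, 2.61], [-1.02, 2.33], [0.03, 2.71], [-1.35, 4.49], [0.32, 2.68], [-2.91, 2.91]. Speed limits (rad/s): [2.57, 2.57, 3.14, 3.14, 3.14, 3.14].

## Interface

Orientations are given as [roll, pitch, yaw] about the fixed x, y, z axes, in that order (R = Rz(yaw) Ry(pitch) Rx(roll)).
In Python, from workcell import env gives the robot as it stands.
- The arm moves only by the tool send_rows, never from a script. Its argument "steps" is a list of rows, each an object with "linear": the shift along the world's x, y, z in m, a list of three; "rotation": the turn, a rotation vector about the world's x, y, z in rad, a list of three; "fingers": the finger opening in m, from 0 to 0.0951. A call has 1 to 5 rows; each row is the pose to reach, as a shift and turn from the pose commanded when the call began; what a row does not reach only later rows make up. A row lasts 1/12 s, in which the tool goes at most 41.7 mm and 7.16 degrees, less where a joint would pass 70% of its speed; a pose out of reach is approached as far as the arm can. A call with a gripper value outside its range is refused whole. The fingers move at their own pace and stop on an object; "grip_force" is the grip in N (left out, the last holds). Time passes only in rows, so rows that repeat a pose let the fingers close. It gives the time, the measured TCP pose, the force, the opening and the grip force at its end, in the units of the state.
- env.state(): the state, without advancing time (a new reading comes with each control period).
- env.camera(name): name is "scene" or "top" or "wrist"; returns a dict with "color" (420x560x3 uint8, red, green, blue), "camera_matrix" (3x3 intrinsics, pixels), "pose" (4x4, takes a point from camera to world coordinates). Camera axes: x right, y down, z forward; pixel columns grow to the right and rows downward; lengths in m; the calibration is good to about 2 mm. The wrist camera is an equidistant fisheye: a pixel r from the principal point sees the ray r / f radians off the axis. A picture is of the moment at which its call begins. There is no depth.
- env.close_job(): hands the job in; it is judged then, once.
The state is a dict: "clock": time; "qpos": joint angles; "joint_vel": joint speeds; "joint_torque": joint torques, N m; "position": TCP position; "eef_rot": TCP orientation; "wrist_force": force on the tool from outside, world axes, zero at the start; "ft_torque": the same for the moment, N m; "gripper_width": finger opening in m; "grasp_force": force on a finger pad.
Only numpy, scipy, OpenCV 4.12 (cv2) and the standard library are available. Lean on these libraries where they do the work, as an engineer would, in place of code of your own. Each camera call takes 0.05 s, during which the arm holds its last target. There are 200 camera calls.

## Task

Take the orange colour probe from its black dock, stand it fully home in the white zeroing socket and let go of it for a second so that it zeroes. Then pick it up again and take a reading of the green paint chip: hold the probe square to the sloping chip with its steel nose inside the black ring, pressing gently until the spring nose is about half way in, and finish while still holding it there in the gripper. Never press hard on the chip, keep the probe off the red and yellow chips, and do not disturb the loose cup and the blue paint bottle.

Things in the scene. Friction and masses are not known exactly. Their poses are not given: they have to be found in the camera images.
- probe: orange colour probe, 122 mm long, 0.22 kg (varies), upright in the black dock at the start. Round body 30 mm in diameter from 16 to 118 mm above the nose tip (chamfered to 25 mm at 12 mm), black band at 104 to 116 mm; grip at any yaw. A steel spring nose, 12 mm in diameter, sticks out 12 mm below. Origin on the axis at the tip of the fully extended nose, z from nose to cap
- nose (a joint): how far the spring nose is pushed into the probe, m: 0 fully out, 0.010 fully in; spring of 800 N/m, so half way in (0.005) takes about 4 N
- nose_tip (a point): centre of the flat end of the probe's steel nose (moves with the nose)
- dock: black dock, fixed: a round block 60 mm in diameter and 45 mm high on a grey 86 mm square foot 8 mm high, holding the probe at the start. Origin under its centre on the table. Same bore as the zeroing socket. Dock and socket may be found in either place
- zero_socket: white zeroing socket, fixed: round block 60 mm in diameter, 45 mm high, on an 86 mm square foot. Origin under its centre on the table, z up. Bore 33 mm in diameter, 30 mm deep to a shoulder on which the probe's body rests; a 20 mm hole below takes the nose. With the probe home its origin is 3 mm above the table, the nose in about 1 mm
- zero_socket_mouth (a point): centre of the zeroing socket's mouth, 45 mm above the table
- stand: plywood sample stand, fixed, 150 x 220 mm, its top (130 x 220 mm) sloping 25 degrees: low edge 23 mm high towards the robot, high edge 77 mm high away from it. Origin under its centre on the table, x up the slope, y along the row of chips, z up
- chip_green: green sample chip: white-edged tile 80 x 52 x 3 mm painted green, fixed on the sloping stand, one of three in a row at 64 mm pitch, in any order. Origin: centre of its painted top face. Body z is vertical, not the slope's: the chip rises 25 degrees towards body +x, so its outward normal is (-sin 25, 0, cos 25) in the body frame
- chip_green_spot (a point): centre of the marked spot in the middle of the green chip, on its painted face: inside of a printed black ring (24 mm inner, 29 mm outer diameter; the other two chips carry the same ring). Site z is the chip's outward normal, x up the slope, y along the row
- chip_red: red sample chip: white-edged tile 80 x 52 x 3 mm painted red, fixed on the sloping stand, one of three in a row at 64 mm pitch, in any order. Origin: centre of its painted top face. Body z is vertical, not the slope's: the chip rises 25 degrees towards body +x, so its outward normal is (-sin 25, 0, cos 25) in the body frame
- chip_yellow: yellow sample chip: white-edged tile 80 x 52 x 3 mm painted yellow, fixed on the sloping stand, one of three in a row at 64 mm pitch, in any order. Origin: centre of its painted top face. Body z is vertical, not the slope's: the chip rises 25 degrees towards body +x, so its outward normal is (-sin 25, 0, cos 25) in the body frame
- cup: loose white plastic cup, 83 mm wide, 106 mm high, a bystander; origin under its centre
- blue_bottle: loose blue paint bottle with a white cap, 55 mm wide, 158 mm high, a bystander; origin under its centre
Not all that is in view belongs to the job. What is meant by the zero_socket is not purple or turquoise, and is the larger of those in its own colour.

How it is judged:
By the outcome, as a careful person would: the job done as asked, in the order asked, and still so for the second after the job is handed in, while the arm keeps its last pose, push and grip.
It also fails if it takes over 72 s, if anything falls off the work surface, if the arm or the gripper's body presses on something with over 40 N, if the wrist force passes 120 N, or if a joint passes its speed limit or range.

## Working session

There is one attempt and no reset: what is moved stays moved. The work goes in short steps, Python scripts to look and compute and a tool call to move; the robot and the scene stay as the last step left them, time stands still between calls to the robot, and variables do not carry over. Pictures are saved under pics/ and viewed, at most 10 in all, crops included, and the job is handed in when it is done.

Besides the shell and the picture viewer there is one more tool, called as name([rows], argument=value, ...), one row to a line, values as JSON. send_rows: Moves the arm, as the interface text tells. Its arguments: {"type":"object","properties":{"steps":{"type":"array"},"grip_force":{"type":"number"}},"required":["steps"]}

```bash
mkdir -p pics
python3 - <<'E'
from workcell import env
import cv2,numpy as np,pickle
d={}
for n in("scene","top"):
    c=env.camera(n);d[n]=c
    cv2.imwrite(f"pics/{n}0.png",cv2.resize(c["color"][:,:,::-1],None,fx=1.4,fy=1.4,interpolation=cv2.INTER_CUBIC))
    print(n,c["camera_matrix"].tolist(),c["pose"].round(4).tolist())
pickle.dump(d,open("d0.pkl","wb"))
print(env.state(),env.pinch_z)
E
```

```text
scene [[507.12258093675354, 0.0, 273.49680688226505], [0.0, 507.12258093675354, 213.3201793401005], [0.0, 0.0, 1.0]] [[0.5989, -0.469, 0.6491, -0.3903], [-0.8007, -0.3374, 0.495, -0.6876], [-0.0131, -0.8162, -0.5776, 0.8929], [0.0, 0.0, 0.0, 1.0]]
top [[521.1931113923115, 0.0, 286.1851317304695], [0.0, 521.1931113923115, 213.2388844221989], [0.0, 0.0, 1.0]] [[-0.0273, -0.9785, 0.2045, 0.2904], [-0.9996, 0.0268, -0.005, 0.0383], [-0.0006, -0.2046, -0.9789, 1.2253], [0.0, 0.0, 0.0, 1.0]]
{'clock': 0.1, 'qpos': array([ 1.23439964e+00,  1.24442577e-01,  1.65154632e+00, -2.45253474e-05,
        1.36749930e+00, -8.25851117e-02]), 'joint_vel': array([-8.65774720e-04, -1.92792479e-03, -2.23249672e-03, -5.22797156e-05,
        2.12701333e-03, -1.64344120e-03]), 'joint_torque': array([ 4.15017603e-04, -4.18883550e+01, -3.61094785e+01,  7.76531012e-02,
        4.61632409e-02, -6.23885217e-05]), 'position': array([0.16302533, 0.62856007, 0.18410304]), 'eef_rot': array([-3.13970160e+00, -1.32436180e-04,  2.88778593e+00]), 'wrist_force': array([ 0.21621125, -0.05922803,  0.39818743]), 'ft_torque': array([-0.00137232,  0.00344578, -0.03386664]), 'grasp_force': 0.0, 'gripper_width': 0.09494065840648584} 0.0188
```

View pics/top0.png

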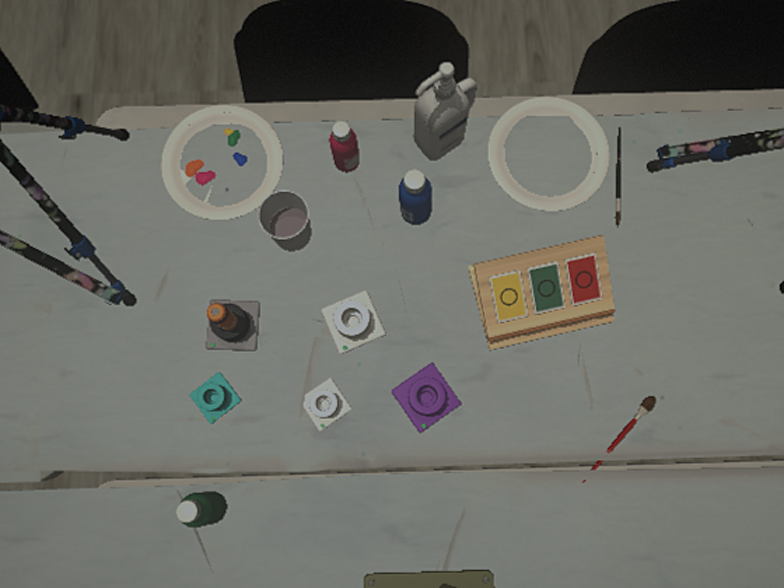

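View pics/scene0.png

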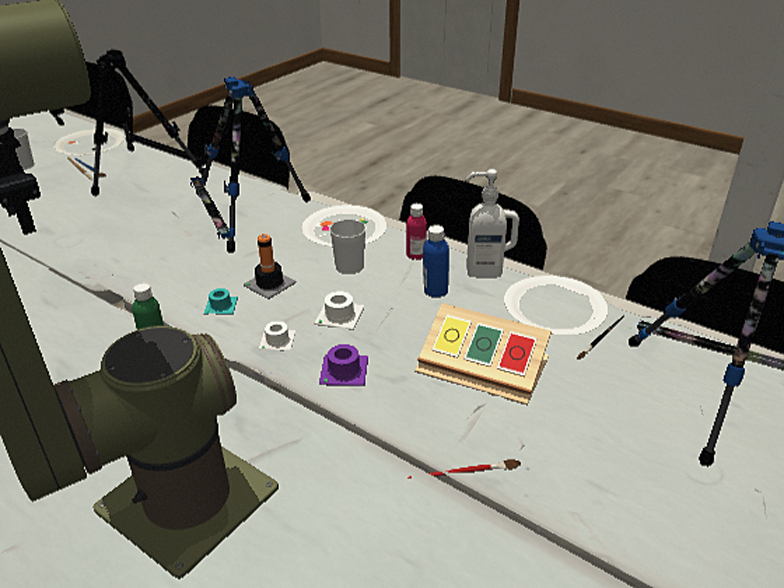

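The top view shows the candidates: large white at (352,320), small white at (324,404), purple at (427,397) and turquoise at (214,398). The larger white one fits the description. The probe is in its dock at about (228,325), and the green chip is in the middle of the stand at (546,288). I'll confirm these in enlarged crops.

Run:
```python
import cv2,numpy as np,pickle
d=pickle.load(open("d0.pkl","rb"));t=d["top"]["color"][:,:,::-1]
def crop(x,y,w,h,f,n):
    c=cv2.resize(t[y:y+h,x:x+w],None,fx=f,fy=f,interpolation=cv2.INTER_CUBIC)
    c=cv2.convertScaleAbs(c,alpha=1.4)
    for i in range(0,w,10): cv2.line(c,(i*f,0),(i*f,8 if i%50 else 16),(0,0,255),1)
    for i in range(0,h,10): cv2.line(c,(0,i*f),(8 if i%50 else 16,i*f),(0,0,255),1)
    cv2.imwrite(f"pics/{n}.png",c)
crop(140,200,140,110,5,"c1"); crop(330,165,114,88,7,"c2")
```

```text
(no output)
```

View pics/c1.png

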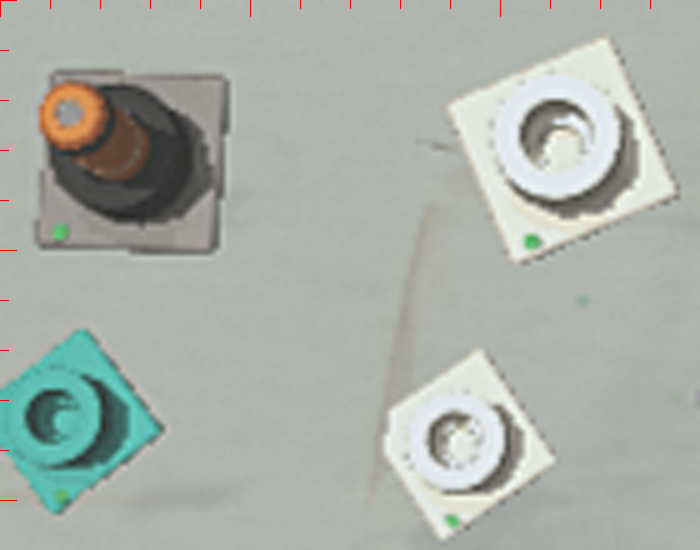

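View pics/c2.png

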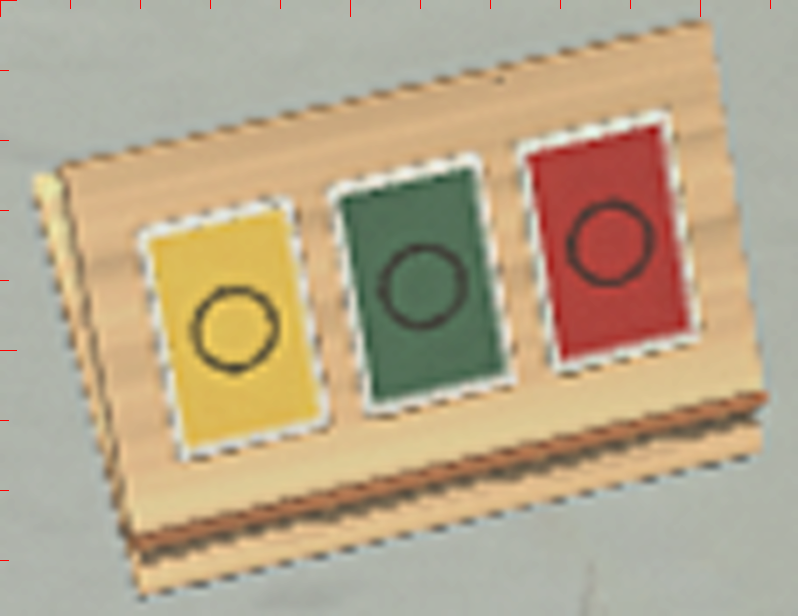

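The crops confirm the larger white socket, with its mouth at about (558,137) in crop 1. The probe cap is at (69,112) and the green ring centre is at (423,286) in crop 2.

```bash
cat > h.py <<'E'
import numpy as np,cv2,pickle
from scipy.spatial.transform import Rotation as R
def ray(c,p):
    K,T=c["camera_matrix"],c["pose"]; v=T[:3,:3]@np.linalg.solve(K,[p[0],p[1],1]); return T[:3,3],v
def at(c,p,z):
    o,v=ray(c,p); return (o+v*(z-o[2])/v[2])
def proj(c,P):
    K,T=c["camera_matrix"],c["pose"]; q=K@(T[:3,:3].T@(np.asarray(P)-T[:3,3])); return q[:2]/q[2]
E
python3 - <<'E'
from h import *
d=pickle.load(open("d0.pkl","rb"));t=d["top"];s=d["scene"]
a=lambda x,y:np.array([140+x/5-.4,200+y/5-.4]); b=lambda x,y:np.array([330+x/7-.43,165+y/7-.43])
print("cap",at(t,a(70,113),.125))
for n,C in(("dock",[(52,70),(228,77),(216,253),(36,247)]),("sock",[(606,37),(680,193),(517,264),(447,104)])):
    P=np.array([at(t,a(*c),.008) for c in C]);print(n,P.mean(0),[np.linalg.norm(P[i]-P[i-1]).round(4) for i in range(4)])
print("mouth",at(t,a(558,137),.045))
def tri(p,q):
    A=[];B=[]
    for c,x in((t,p),(s,q)):
        o,v=ray(c,x);v/=np.linalg.norm(v);M=np.eye(3)-np.outer(v,v);A.append(M);B.append(M@o)
    return np.linalg.solve(sum(A),sum(B))
for n,p,q in(("g",b(423,286),(485,344)),("y",b(235,330),(452,336)),("r",b(611,243),(517,353))):
    print(n,at(t,p,.053),tri(p,np.array(q)/1.4-.15))
# stand corners: top high edge
H=[at(t,b(*c),.077) for c in((62,165),(710,22))];L=[at(t,b(*c),.023) for c in((137,538),(765,395))]
print("high",H,"low",L)
m=(at(t,b(611,243),.053)-at(t,b(235,330),.053));print("pitch",np.linalg.norm(m)/2,"row dir",np.degrees(np.arctan2(m[1],m[0])))
for n,e in(("H",H),("L",L)):
    m=e[1]-e[0];print(np.linalg.norm(m),np.degrees(np.arctan2(m[1],m[0])))
for p in (((400,195)),((285,240))): print(at(t,np.array(p)/1.4,.008))
E
```

```text
cap [0.50842658 0.31813836 0.125     ]
dock [0.5075561  0.31746528 0.008     ] [np.float64(0.0851), np.float64(0.0842), np.float64(0.0845), np.float64(0.0849)]
sock [0.5078575  0.11399099 0.008     ] [np.float64(0.0821), np.float64(0.0835), np.float64(0.0836), np.float64(0.084)]
mouth [0.50686695 0.11368101 0.045     ]
g [ 0.54714899 -0.2073095   0.053     ] [ 0.54847791 -0.20874958  0.05121228]
y [ 0.53405487 -0.14458718  0.053     ] [ 0.53499016 -0.14539404  0.04999456]
r [ 0.55997012 -0.27031904  0.053     ] [ 0.56036073 -0.27077147  0.05190333]
high [array([ 0.58532382, -0.08782844,  0.077     ]), array([ 0.62777905, -0.30224212,  0.077     ])] low [array([ 0.47049177, -0.11259305,  0.023     ]), array([ 0.51314375, -0.32575033,  0.023     ])]
pitch 0.06418742445541646 row dir -78.35356543097636
0.21857646660876992 -78.79995345765387
0.21738265517662578 -78.68476415272387
[0.73046518 0.02822813 0.008     ]
[0.65384976 0.22973909 0.008     ]
```

send_rows([
  {"linear":[0.02,-0.034,0.0],"rotation":[0,0,0],"fingers":0.095},
  {"linear":[0.04,-0.067,0.0],"rotation":[0,0,0],"fingers":0.095},
  {"linear":[0.06,-0.1,0.0],"rotation":[0,0,0],"fingers":0.095},
  {"linear":[0.08,-0.133,0.0],"rotation":[0,0,0],"fingers":0.095},
  {"linear":[0.1,-0.167,0.0],"rotation":[0,0,0],"fingers":0.095},
])

```text
clock: 0.52
position: [0.2635, 0.4604, 0.1846]
eef_rot: [-3.141, -0.0, 2.889]
wrist_force: [0.7, -0.1, -0.0]
gripper_width: 0.0952
grasp_force: 0.0
```

send_rows([
  {"linear":[0.03,-0.025,0.0],"rotation":[0,0,0],"fingers":0.095},
  {"linear":[0.06,-0.05,0.0],"rotation":[0,0,0],"fingers":0.095},
  {"linear":[0.09,-0.075,0.0],"rotation":[0,0,0],"fingers":0.095},
  {"linear":[0.12,-0.1,0.0],"rotation":[0,0,0],"fingers":0.095},
  {"linear":[0.15,-0.12,0.0],"rotation":[0,0,0],"fingers":0.095},
])

```text
clock: 0.93
position: [0.4141, 0.3401, 0.185]
eef_rot: [-3.141, -0.0, 2.887]
wrist_force: [0.8, 0.3, 0.0]
gripper_width: 0.0948
grasp_force: 0.0
```

send_rows([
  {"linear":[0.035,-0.008,0.0],"rotation":[0,0,0],"fingers":0.095},
  {"linear":[0.07,-0.016,0.0],"rotation":[0,0,0],"fingers":0.095},
  {"linear":[0.094,-0.022,0.0],"rotation":[0,0,0],"fingers":0.095},
  {"linear":[0.094,-0.022,0.0],"rotation":[0,0,0],"fingers":0.095},
])

```text
clock: 1.27
position: [0.5107, 0.3182, 0.1844]
eef_rot: [-3.141, 0.001, 2.884]
wrist_force: [0.0, 0.0, -0.4]
gripper_width: 0.0951
grasp_force: 0.0
```

Run:
```python
from workcell import env
import cv2
c=env.camera("wrist");cv2.imwrite("pics/w1.png",c["color"][:,:,::-1]);print(c["camera_matrix"].tolist(),c["pose"].round(4).tolist(),env.state()["position"])
from h import *
def fproj(c,P):
    q=c["pose"][:3,:3].T@(np.array(P)-c["pose"][:3,3]);th=np.arctan2(np.hypot(*q[:2]),q[2]);u=q[:2]/np.hypot(*q[:2]);K=c["camera_matrix"];return np.array([K[0,2],K[1,2]])+K[0,0]*th*u
print("cap pred",fproj(c,[.508,.318,.125]), "socket",fproj(c,[.507,.114,.045]))
```

```text
[[325.19226210127806, 0.0, 273.1689320098435], [0.0, 325.19226210127806, 207.7820767491981], [0.0, 0.0, 1.0]] [[0.2559, 0.9377, 0.2349, 0.4452], [0.9667, -0.248, -0.0629, 0.3357], [-0.0007, 0.2432, -0.97, 0.3845], [0.0, 0.0, 0.0, 1.0]] [0.50860133 0.3189847  0.18430649]
cap pred [272.1065333  208.06879207] socket [108.91589017 233.00226174]
```

View pics/w1.png

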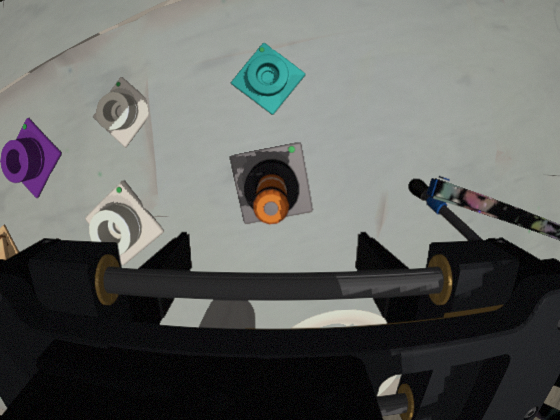

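The wrist view shows the cap at (270,207) against a predicted (272,208), and the socket mouth at (109,232) against a predicted (109,233). That's good agreement, so I'll descend and grip.

send_rows([
  {"linear":[-0.001,-0.001,-0.035],"rotation":[0,0,0],"fingers":0.095},
  {"linear":[-0.001,-0.001,-0.07],"rotation":[0,0,0],"fingers":0.095},
  {"linear":[-0.001,-0.001,-0.1],"rotation":[0,0,0],"fingers":0.095},
  {"linear":[-0.001,-0.001,-0.116],"rotation":[0,0,0],"fingers":0.06},
  {"linear":[-0.001,-0.001,-0.116],"rotation":[0,0,0],"fingers":0.045},
], grip_force=25)

```text
clock: 1.73
position: [0.5013, 0.3177, 0.0635]
eef_rot: [-3.135, -0.008, 2.889]
wrist_force: [-0.9, -1.2, -0.6]
gripper_width: 0.0865
grasp_force: 0.0
```

send_rows([
  {"linear":[0,0,0],"rotation":[0,0,0],"fingers":0.02},
  {"linear":[0,0,0],"rotation":[0,0,0],"fingers":0.02},
  {"linear":[0,0,0],"rotation":[0,0,0],"fingers":0.02},
  {"linear":[0,0,0],"rotation":[0,0,0],"fingers":0.02},
  {"linear":[0,0,0],"rotation":[0,0,0],"fingers":0.02},
])

```text
clock: 2.15
position: [0.5071, 0.3197, 0.071]
eef_rot: [3.14, 0.002, 2.888]
wrist_force: [-0.6, -0.7, 0.1]
gripper_width: 0.0536
grasp_force: 0.0
```

send_rows([
  {"linear":[0,0,0],"rotation":[0,0,0],"fingers":0.02},
  {"linear":[0,0,0],"rotation":[0,0,0],"fingers":0.02},
  {"linear":[0,0,0],"rotation":[0,0,0],"fingers":0.02},
  {"linear":[0,0,0],"rotation":[0,0,0],"fingers":0.02},
  {"linear":[0,0,0],"rotation":[0,0,0],"fingers":0.02},
])

```text
clock: 2.57
position: [0.5063, 0.319, 0.0694]
eef_rot: [-3.141, 0.0, 2.888]
wrist_force: [-0.6, -1.4, 1.3]
gripper_width: 0.0294
grasp_force: 25.0
```

send_rows([
  {"linear":[0,0,0],"rotation":[0,0,0],"fingers":0.02},
  {"linear":[0,0,0],"rotation":[0,0,0],"fingers":0.02},
  {"linear":[0,0,0],"rotation":[0,0,0],"fingers":0.02},
])

```text
clock: 2.82
position: [0.5062, 0.319, 0.0693]
eef_rot: [-3.141, 0.0, 2.888]
wrist_force: [0.2, -0.5, 1.9]
gripper_width: 0.0292
grasp_force: 25.0
```

send_rows([
  {"linear":[0,0,0.008],"rotation":[0,0,0],"fingers":0.02},
  {"linear":[0,0,0.022],"rotation":[0,0,0],"fingers":0.02},
  {"linear":[0,0,0.04],"rotation":[0,0,0],"fingers":0.02},
  {"linear":[0,0,0.06],"rotation":[0,0,0],"fingers":0.02},
  {"linear":[0,0,0.075],"rotation":[0,0,0],"fingers":0.02},
])

```text
clock: 3.23
position: [0.5067, 0.3196, 0.1468]
eef_rot: [3.14, 0.001, 2.888]
wrist_force: [1.3, 0.0, -2.2]
gripper_width: 0.0295
grasp_force: 24.9
```

send_rows([
  {"linear":[0,-0.025,0],"rotation":[0,0,0],"fingers":0.02},
  {"linear":[0,-0.055,0],"rotation":[0,0,0],"fingers":0.02},
  {"linear":[0,-0.09,0],"rotation":[0,0,0],"fingers":0.02},
  {"linear":[0,-0.12,0],"rotation":[0,0,0],"fingers":0.02},
  {"linear":[0,-0.15,0],"rotation":[0,0,0],"fingers":0.02},
])

```text
clock: 3.65
position: [0.5061, 0.1681, 0.1453]
eef_rot: [3.141, 0.001, 2.888]
wrist_force: [0.7, 0.6, -2.2]
gripper_width: 0.0294
grasp_force: 24.9
```

send_rows([
  {"linear":[0,-0.02,0],"rotation":[0,0,0],"fingers":0.02},
  {"linear":[0,-0.035,0],"rotation":[0,0,0],"fingers":0.02},
  {"linear":[0,-0.045,0],"rotation":[0,0,0],"fingers":0.02},
  {"linear":[0,-0.05,0],"rotation":[0,0,0],"fingers":0.02},
  {"linear":[0,-0.053,0],"rotation":[0,0,0],"fingers":0.02},
])

```text
clock: 4.07
position: [0.5064, 0.116, 0.1448]
eef_rot: [3.141, 0.0, 2.887]
wrist_force: [0.1, 1.0, -2.4]
gripper_width: 0.0293
grasp_force: 24.9
```

send_rows([
  {"linear":[0,0,0],"rotation":[0,0,0],"fingers":0.02},
  {"linear":[0,0,0],"rotation":[0,0,0],"fingers":0.02},
  {"linear":[0,0,0],"rotation":[0,0,0],"fingers":0.02},
  {"linear":[0,0,0],"rotation":[0,0,0],"fingers":0.02},
])

```text
clock: 4.4
position: [0.5062, 0.1168, 0.1442]
eef_rot: [3.141, -0.0, 2.889]
wrist_force: [0.7, 0.7, -2.2]
gripper_width: 0.0292
grasp_force: 24.9
```

Run:
```python
from workcell import env
from h import *
m=[]
for n,(x,y,w,h) in(("top",(200,170,100,100)),("scene",(190,160,100,100))):
    c=env.camera(n);pickle.dump(c,open(n+"1.pkl","wb"))
    k=cv2.resize(c["color"][y:y+h,x:x+w,::-1],(400,400),interpolation=cv2.INTER_CUBIC);m.append(cv2.convertScaleAbs(k,alpha=1.4))
    print(n,proj(c,env.state()["position"]))
cv2.imwrite("pics/m1.png",np.hstack(m));print(env.state())
```

```text
top [246.6490631  218.99029532]
scene [238.59964699 184.34849225]
{'clock': 4.5, 'qpos': array([ 1.23101408e-01, -1.38467227e-01,  1.98127913e+00,  6.63781597e-05,
        1.29903449e+00, -1.19472724e+00]), 'joint_vel': array([-3.57009266e-03,  3.39915468e-04,  1.09121016e-03, -1.24874731e-03,
        2.57223242e-04,  9.70505779e-06]), 'joint_torque': array([ 2.14377738e-03, -3.00588548e+01, -3.66140592e+01, -5.38426393e-03,
        8.68151220e-02,  6.69508336e-04]), 'position': array([0.50614744, 0.11665354, 0.14413926]), 'eef_rot': array([-3.14155893e+00, -2.59496320e-04,  2.88860715e+00]), 'wrist_force': array([-0.10862412, -0.60833915, -2.89163267]), 'ft_torque': array([-0.00025444, -0.01985869, -0.03607659]), 'grasp_force': 24.94777846382931, 'gripper_width': 0.029586462515472717}
```

View pics/m1.png

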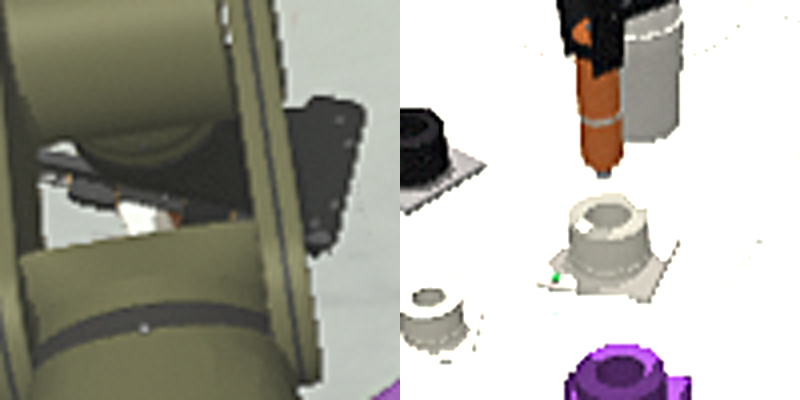

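Scene crop: the probe hangs straight in the gripper, with its nose at (603,175), just above the white socket mouth at (607,215). I'll make a small y correction and lower it slowly.

send_rows([
  {"linear":[-0.0005,-0.0017,0],"rotation":[0,0,0],"fingers":0.02},
  {"linear":[-0.0005,-0.0017,-0.01],"rotation":[0,0,0],"fingers":0.02},
  {"linear":[-0.0005,-0.0017,-0.02],"rotation":[0,0,0],"fingers":0.02},
  {"linear":[-0.0005,-0.0017,-0.028],"rotation":[0,0,0],"fingers":0.02},
  {"linear":[-0.0005,-0.0017,-0.034],"rotation":[0,0,0],"fingers":0.02},
])

```text
clock: 4.92
position: [0.5046, 0.1143, 0.108]
eef_rot: [-3.141, -0.003, 2.888]
wrist_force: [-0.5, 0.1, -2.9]
gripper_width: 0.0294
grasp_force: 24.9
```

send_rows([
  {"linear":[0,0,-0.003],"rotation":[0,0,0],"fingers":0.02},
  {"linear":[0,0,-0.006],"rotation":[0,0,0],"fingers":0.02},
  {"linear":[0,0,-0.009],"rotation":[0,0,0],"fingers":0.02},
  {"linear":[0,0,-0.012],"rotation":[0,0,0],"fingers":0.02},
  {"linear":[0,0,-0.014],"rotation":[0,0,0],"fingers":0.02},
])

```text
clock: 5.33
position: [0.5059, 0.1145, 0.0962]
eef_rot: [3.141, 0.0, 2.888]
wrist_force: [0.2, 0.4, -2.7]
gripper_width: 0.0294
grasp_force: 24.9
```

send_rows([
  {"linear":[0,0,-0.003],"rotation":[0,0,0],"fingers":0.02},
  {"linear":[0,0,-0.006],"rotation":[0,0,0],"fingers":0.02},
  {"linear":[0,0,-0.009],"rotation":[0,0,0],"fingers":0.02},
  {"linear":[0,0,-0.012],"rotation":[0,0,0],"fingers":0.02},
  {"linear":[0,0,-0.012],"rotation":[0,0,0],"fingers":0.02},
])

```text
clock: 5.75
position: [0.5052, 0.1144, 0.0834]
eef_rot: [-3.141, -0.001, 2.888]
wrist_force: [-0.4, -0.0, -2.1]
gripper_width: 0.0295
grasp_force: 24.9
```

send_rows([
  {"linear":[0,0,-0.003],"rotation":[0,0,0],"fingers":0.02},
  {"linear":[0,0,-0.006],"rotation":[0,0,0],"fingers":0.02},
  {"linear":[0,0,-0.009],"rotation":[0,0,0],"fingers":0.02},
  {"linear":[0,0,-0.0115],"rotation":[0,0,0],"fingers":0.02},
  {"linear":[0,0,-0.0115],"rotation":[0,0,0],"fingers":0.02},
])

```text
clock: 6.17
position: [0.5052, 0.1144, 0.0719]
eef_rot: [-3.141, -0.001, 2.888]
wrist_force: [-0.9, 0.4, -2.6]
gripper_width: 0.0295
grasp_force: 24.9
```

send_rows([
  {"linear":[0,0,-0.001],"rotation":[0,0,0],"fingers":0.02},
  {"linear":[0,0,-0.002],"rotation":[0,0,0],"fingers":0.02},
  {"linear":[0,0,-0.0025],"rotation":[0,0,0],"fingers":0.02},
  {"linear":[0,0,-0.0025],"rotation":[0,0,0],"fingers":0.02},
])

```text
clock: 6.5
position: [0.5058, 0.1145, 0.0703]
eef_rot: [3.142, 0.0, 2.888]
wrist_force: [-0.0, 0.5, -2.9]
gripper_width: 0.0291
grasp_force: 24.9
```

send_rows([
  {"linear":[0,0,-0.001],"rotation":[0,0,0],"fingers":0.02},
  {"linear":[0,0,-0.0015],"rotation":[0,0,0],"fingers":0.02},
  {"linear":[0,0,-0.0015],"rotation":[0,0,0],"fingers":0.02},
])

```text
clock: 6.75
position: [0.5061, 0.1144, 0.0693]
eef_rot: [3.141, 0.001, 2.888]
wrist_force: [-0.8, -0.1, 0.8]
gripper_width: 0.0295
grasp_force: 25.0
```

send_rows([
  {"linear":[0,0,-0.0007],"rotation":[0,0,0],"fingers":0.02},
  {"linear":[0,0,-0.0007],"rotation":[0,0,0],"fingers":0.02},
  {"linear":[0,0,-0.0007],"rotation":[0,0,0],"fingers":0.02},
])

```text
clock: 7.0
position: [0.5065, 0.1144, 0.0692]
eef_rot: [3.141, 0.001, 2.888]
wrist_force: [-0.9, -0.2, 5.6]
gripper_width: 0.0292
grasp_force: 25.0
```

It's seated: the TCP height matches the dock grip and the contact force has risen. Releasing now.

send_rows([
  {"linear":[0,0,0],"rotation":[0,0,0],"fingers":0.05},
  {"linear":[0,0,0],"rotation":[0,0,0],"fingers":0.06},
  {"linear":[0,0,0],"rotation":[0,0,0],"fingers":0.06},
  {"linear":[0,0,0],"rotation":[0,0,0],"fingers":0.06},
  {"linear":[0,0,0],"rotation":[0,0,0],"fingers":0.06},
])

```text
clock: 7.42
position: [0.5055, 0.1145, 0.0677]
eef_rot: [-3.141, -0.001, 2.888]
wrist_force: [0.2, -0.0, 0.7]
gripper_width: 0.0565
grasp_force: 0.0
```

send_rows([
  {"linear":[0,0,0],"rotation":[0,0,0],"fingers":0.06},
  {"linear":[0,0,0],"rotation":[0,0,0],"fingers":0.06},
  {"linear":[0,0,0],"rotation":[0,0,0],"fingers":0.06},
  {"linear":[0,0,0],"rotation":[0,0,0],"fingers":0.06},
  {"linear":[0,0,0],"rotation":[0,0,0],"fingers":0.06},
])

```text
clock: 7.83
position: [0.5057, 0.1145, 0.068]
eef_rot: [-3.142, 0.0, 2.888]
wrist_force: [0.8, 0.4, 0.7]
gripper_width: 0.0599
grasp_force: 0.0
```

Run:
```python
from workcell import env
from h import *
c=env.camera("scene");x,y,w,h=190,140,100,100
k=cv2.resize(c["color"][y:y+h,x:x+w,::-1],(600,600),interpolation=cv2.INTER_CUBIC)
g=lambda P:tuple(int(v) for v in (proj(c,P)-[x,y])*6)
for z in(.045,.107,.119,.125): cv2.circle(k,g([.507,.114,z]),3,(0,255,0),-1)
cv2.imwrite("pics/m2.png",k);print([g([.507,.114,z]) for z in(.045,.107,.119,.125)])
s=env.state();print(s["clock"],s["wrist_force"],s["position"],s["gripper_width"],s["qpos"])
```

```text
[(307, 441), (301, 334), (299, 312), (299, 301)]
7.8833 [0.34369558 0.23742851 0.36327854] [0.50572522 0.11446544 0.06805432] 0.05982374250524244 [ 1.19023998e-01 -6.35103263e-02  2.04759943e+00  1.42149353e-05
  1.15749753e+00 -1.19795586e+00]
```

View pics/m2.png

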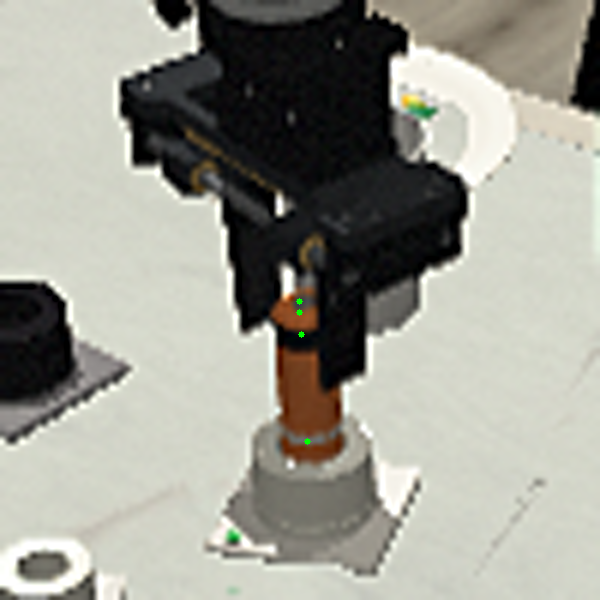

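The probe stands upright in the white socket, with its cap at (297,305) close to the predicted home height. I'll wait out the zeroing time and then regrip.

send_rows([
  {"linear":[0,0,0],"rotation":[0,0,0],"fingers":0.06},
  {"linear":[0,0,0],"rotation":[0,0,0],"fingers":0.06},
  {"linear":[0,0,0],"rotation":[0,0,0],"fingers":0.06},
  {"linear":[0,0,0],"rotation":[0,0,0],"fingers":0.06},
  {"linear":[0,0,0],"rotation":[0,0,0],"fingers":0.06},
])

```text
clock: 8.3
position: [0.5057, 0.1145, 0.0681]
eef_rot: [3.142, 0.0, 2.888]
wrist_force: [0.3, 0.6, 0.8]
gripper_width: 0.0602
grasp_force: 0.0
```

send_rows([
  {"linear":[0,0,0],"rotation":[0,0,0],"fingers":0.06},
  {"linear":[0,0,0],"rotation":[0,0,0],"fingers":0.06},
  {"linear":[0,0,0],"rotation":[0,0,0],"fingers":0.06},
  {"linear":[0,0,0],"rotation":[0,0,0],"fingers":0.06},
  {"linear":[0,0,0],"rotation":[0,0,0],"fingers":0.06},
])

```text
clock: 8.72
position: [0.5057, 0.1145, 0.0681]
eef_rot: [3.142, 0.0, 2.888]
wrist_force: [-1.0, 0.1, 0.1]
gripper_width: 0.0604
grasp_force: 0.0
```

send_rows([
  {"linear":[0,0,0],"rotation":[0,0,0],"fingers":0.06},
  {"linear":[0,0,0],"rotation":[0,0,0],"fingers":0.06},
  {"linear":[0,0,0],"rotation":[0,0,0],"fingers":0.06},
  {"linear":[0,0,0],"rotation":[0,0,0],"fingers":0.06},
  {"linear":[0,0,0],"rotation":[0,0,0],"fingers":0.06},
])

```text
clock: 9.13
position: [0.5057, 0.1145, 0.0681]
eef_rot: [-3.142, -0.0, 2.888]
wrist_force: [0.4, 0.1, 0.4]
gripper_width: 0.0602
grasp_force: 0.0
```

send_rows([
  {"linear":[0,0,0],"rotation":[0,0,0],"fingers":0.04},
  {"linear":[0,0,0],"rotation":[0,0,0],"fingers":0.02},
  {"linear":[0,0,0],"rotation":[0,0,0],"fingers":0.02},
  {"linear":[0,0,0],"rotation":[0,0,0],"fingers":0.02},
  {"linear":[0,0,0],"rotation":[0,0,0],"fingers":0.02},
], grip_force=35)

```text
clock: 9.55
position: [0.5058, 0.1144, 0.0681]
eef_rot: [-3.142, 0.0, 2.888]
wrist_force: [-0.3, -1.0, 0.1]
gripper_width: 0.0322
grasp_force: 0.6
```

send_rows([
  {"linear":[0,0,0],"rotation":[0,0,0],"fingers":0.02},
  {"linear":[0,0,0],"rotation":[0,0,0],"fingers":0.02},
  {"linear":[0,0,0],"rotation":[0,0,0],"fingers":0.02},
  {"linear":[0,0,0],"rotation":[0,0,0],"fingers":0.02},
  {"linear":[0,0,0],"rotation":[0,0,0],"fingers":0.02},
])

```text
clock: 9.97
position: [0.5057, 0.1144, 0.068]
eef_rot: [-3.141, -0.0, 2.888]
wrist_force: [-0.4, 0.2, 0.4]
gripper_width: 0.0295
grasp_force: 35.0
```

send_rows([
  {"linear":[0,0,0.01],"rotation":[0,0,0],"fingers":0.02},
  {"linear":[0,0,0.03],"rotation":[0,0,0],"fingers":0.02},
  {"linear":[0,0,0.06],"rotation":[0,0,0],"fingers":0.02},
  {"linear":[0,0,0.09],"rotation":[0,0,0],"fingers":0.02},
  {"linear":[0,0,0.12],"rotation":[0,0,0],"fingers":0.02},
])

```text
clock: 10.38
position: [0.505, 0.1145, 0.1891]
eef_rot: [-3.141, -0.001, 2.888]
wrist_force: [1.2, -0.0, -2.3]
gripper_width: 0.0293
grasp_force: 35.0
```

send_rows([
  {"linear":[0,-0.025,0],"rotation":[0,0,0],"fingers":0.02},
  {"linear":[0,-0.055,0],"rotation":[0,0,0],"fingers":0.02},
  {"linear":[0,-0.09,0],"rotation":[0,0,0],"fingers":0.02},
  {"linear":[0,-0.125,0],"rotation":[0,0,0],"fingers":0.02},
  {"linear":[0,-0.16,0],"rotation":[0,0,0],"fingers":0.02},
])

```text
clock: 10.8
position: [0.5052, -0.0466, 0.1884]
eef_rot: [3.141, 0.0, 2.889]
wrist_force: [1.3, -0.4, -2.3]
gripper_width: 0.0289
grasp_force: 35.0
```

send_rows([
  {"linear":[0,-0.035,0],"rotation":[0,0,0],"fingers":0.02},
  {"linear":[0,-0.07,0],"rotation":[0,0,0],"fingers":0.02},
  {"linear":[0,-0.105,0],"rotation":[0,0,0],"fingers":0.02},
  {"linear":[0,-0.14,0],"rotation":[0,0,0],"fingers":0.02},
  {"linear":[0,-0.17,0],"rotation":[0,0,0],"fingers":0.02},
])

```text
clock: 11.22
position: [0.5051, -0.2175, 0.1882]
eef_rot: [-3.142, -0.0, 2.887]
wrist_force: [0.9, 0.7, -3.2]
gripper_width: 0.0292
grasp_force: 35.0
```

send_rows([
  {"linear":[0,0,0],"rotation":[0.0172,-0.0855,0],"fingers":0.02},
  {"linear":[0,0,0],"rotation":[0.0345,-0.1711,0],"fingers":0.02},
  {"linear":[0,0,0],"rotation":[0.0517,-0.2566,0],"fingers":0.02},
  {"linear":[0,0,0],"rotation":[0.069,-0.3422,0],"fingers":0.02},
  {"linear":[0,0,0],"rotation":[0.0862,-0.4277,0],"fingers":0.02},
])

```text
clock: 11.63
position: [0.5056, -0.2155, 0.1887]
eef_rot: [2.939, 0.394, 2.848]
wrist_force: [1.0, 0.6, -1.8]
gripper_width: 0.0295
grasp_force: 35.0
```

send_rows([
  {"linear":[0,0,0],"rotation":[0,0,0],"fingers":0.02},
  {"linear":[0,0,0],"rotation":[0,0,0],"fingers":0.02},
  {"linear":[0,0,0],"rotation":[0,0,0],"fingers":0.02},
  {"linear":[0,0,0],"rotation":[0,0,0],"fingers":0.02},
])

```text
clock: 11.97
position: [0.5066, -0.2155, 0.189]
eef_rot: [2.941, 0.39, 2.849]
wrist_force: [0.7, 0.2, -2.9]
gripper_width: 0.0288
grasp_force: 35.0
```

```bash
cat >> h.py <<'E'
def rel(env,spot=np.array([.5475,-.2075,.053]),a=np.radians(11.4),tip=.065):
    s=env.state();Rm=R.from_euler("xyz",s["eef_rot"]).as_matrix();z=Rm[:,2]
    n=np.array([-np.sin(.43633)*np.cos(a),-np.sin(.43633)*np.sin(a),np.cos(.43633)])
    ux=np.array([np.cos(.43633)*np.cos(a),np.cos(.43633)*np.sin(a),np.sin(.43633)]);uy=np.cross(n,ux)
    t=s["position"]+tip*z; e=t-spot
    print("clk",s["clock"],"tip",t.round(4),"err up-slope,row,normal mm",(np.array([e@ux,e@uy,e@n])*1e3).round(2),"tilt err rotvec",np.cross(z,-n).round(4),"F",s["wrist_force"].round(2),"F.n",(s["wrist_force"]@n).round(2))
    return n,ux,uy,s
E
python3 - <<'E'
from workcell import env
from h import *
n,ux,uy,s=rel(env);print(s["position"],s["qpos"].round(3))
c=env.camera("scene");x,y,w,h=300,180,100,75
k=cv2.resize(c["color"][y:y+h,x:x+w,::-1],(800,600),interpolation=cv2.INTER_CUBIC)
cv2.imwrite("pics/m3.png",k)
z=R.from_euler("xyz",s["eef_rot"]).as_matrix()[:,2]
print("tip,capbase pred",[(proj(c,s["position"]+d*z)-[x,y])*8 for d in(.065,.049)])
print("spot pred",(proj(c,[.5475,-.2075,.053])-[x,y])*8)
E
```

```text
clk 11.9667 tip [ 0.5335 -0.2101  0.1301] err up-slope,row,normal mm [19.67  0.18 75.91] tilt err rotvec [ 0.0004 -0.0002  0.0001] F [ 0.7   0.24 -2.93] F.n -2.97
[ 0.50657253 -0.21554861  0.18903132] [-0.696 -0.335  2.117  0.377  1.106 -2.142]
tip,capbase pred [array([363.30916199, 356.20298602]), array([359.44820316, 330.55453491])]
spot pred [361.77526838 521.53517086]
```

View pics/m3.png

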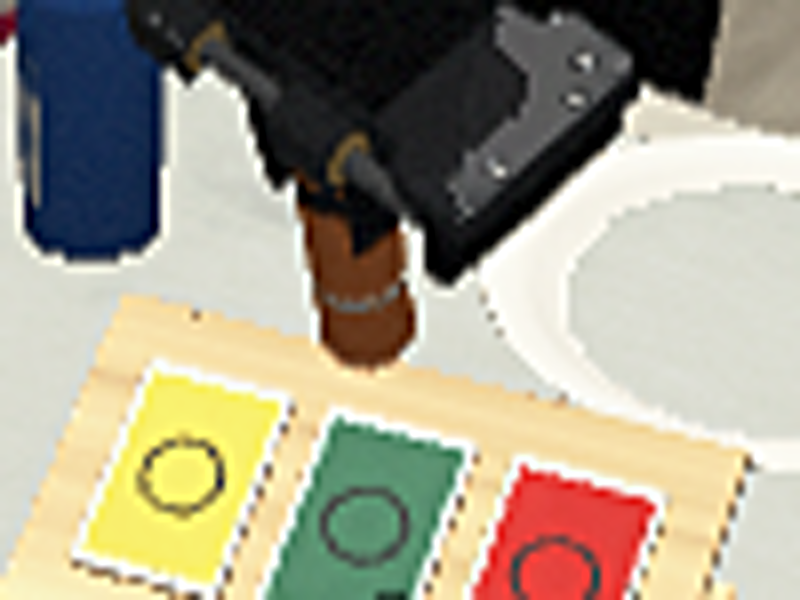

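The green ring centre sits at (364,526), within a pixel or so of its projected position. The probe hangs above and up-slope of it, with yellow to the left and red to the right. I'll move to about 16 mm off the spot.

send_rows([
  {"linear":[0.002,0.0004,-0.017],"rotation":[0,0,0],"fingers":0.02},
  {"linear":[0.004,0.0008,-0.034],"rotation":[0,0,0],"fingers":0.02},
  {"linear":[0.0062,0.0012,-0.051],"rotation":[0,0,0],"fingers":0.02},
  {"linear":[0.0074,0.0015,-0.063],"rotation":[0,0,0],"fingers":0.02},
  {"linear":[0.0074,0.0015,-0.063],"rotation":[0,0,0],"fingers":0.02},
])

```text
clock: 12.43
position: [0.5121, -0.2124, 0.1216]
eef_rot: [2.938, 0.384, 2.849]
wrist_force: [-0.7, -0.3, -3.4]
gripper_width: 0.0293
grasp_force: 35.0
```

send_rows([
  {"linear":[0,0,0],"rotation":[0,0,0],"fingers":0.02},
  {"linear":[0,0,0],"rotation":[0,0,0],"fingers":0.02},
  {"linear":[0,0,0],"rotation":[0,0,0],"fingers":0.02},
])

```text
clock: 12.68
position: [0.514, -0.2147, 0.1268]
eef_rot: [2.941, 0.392, 2.848]
wrist_force: [-0.2, 1.0, -1.9]
gripper_width: 0.0289
grasp_force: 35.0
```

Run:
```python
from workcell import env
from h import *
n,ux,uy,s=rel(env)
F=[]
for i in range(4):
    c=env.camera("wrist");F.append(env.state()["wrist_force"]@n)
print("F.n",np.round(F,2))
m=[]
z=R.from_euler("xyz",s["eef_rot"]).as_matrix()[:,2]
for nm,(x,y,w,h) in(("scene",(315,205,70,70)),("top",(350,170,70,70))):
    c=env.camera(nm);m.append(cv2.resize(c["color"][y:y+h,x:x+w,::-1],(400,400),interpolation=cv2.INTER_CUBIC))
    f=400/70;print(nm,[((proj(c,P)-[x,y]+.5)*f).round() for P in(s["position"]+.065*z,s["position"]+.049*z,[.5475,-.2075,.053])])
cv2.imwrite("pics/m4.png",np.hstack(m))
```

```text
clk 12.6833 tip [ 0.5411 -0.2093  0.0679] err up-slope,row,normal mm [ 0.27 -0.52 16.35] tilt err rotvec [0.0013 0.0019 0.0008] F [-0.23  1.04 -1.86] F.n -1.68
F.n [-2.18 -3.08 -1.64 -1.68]
scene [array([174., 216.]), array([171., 199.]), array([176., 233.])]
top [array([245., 212.]), array([257., 220.]), array([232., 204.])]
```

View pics/m4.png

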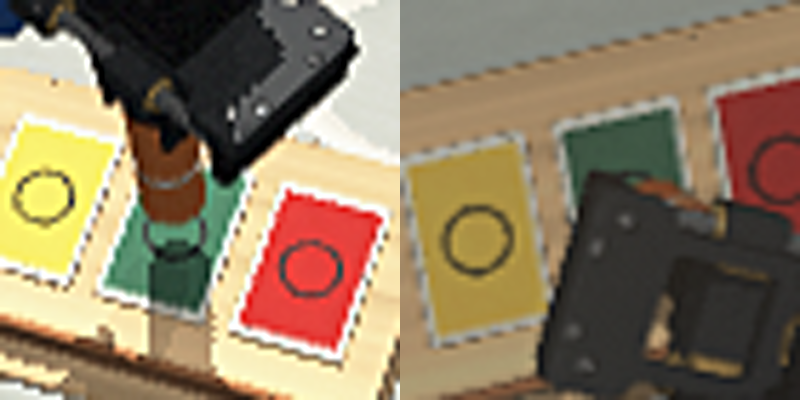

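Scene crop: the probe end sits over the green chip's ring at (176,233), clear of the red and yellow chips. I'll ease in along the normal.

send_rows([
  {"linear":[0.0012,0.0005,-0.0027],"rotation":[0,0,0],"fingers":0.02},
  {"linear":[0.0025,0.001,-0.0054],"rotation":[0,0,0],"fingers":0.02},
  {"linear":[0.0037,0.0013,-0.0082],"rotation":[0,0,0],"fingers":0.02},
  {"linear":[0.005,0.0016,-0.0109],"rotation":[0,0,0],"fingers":0.02},
  {"linear":[0.0058,0.0017,-0.0127],"rotation":[0,0,0],"fingers":0.02},
])

```text
clock: 13.4
position: [0.5188, -0.212, 0.1116]
eef_rot: [2.94, 0.389, 2.848]
wrist_force: [1.0, 0.3, -2.5]
gripper_width: 0.0297
grasp_force: 35.0
```

```bash
cat > f.py <<'E'
from workcell import env
from h import *
F=[]
for i in range(8):
    env.camera("wrist");F.append(env.state()["wrist_force"])
n,ux,uy,s=rel(env);F=np.array(F)
print("mean F.n",(F@n).mean().round(2),"lat",(F@ux).mean().round(2),(F@uy).mean().round(2))
E
python3 f.py
```

```text
clk 13.8 tip [ 0.5459 -0.207   0.0536] err up-slope,row,normal mm [-1.03  0.77  1.19] tilt err rotvec [0.0002 0.0002 0.0001] F [-0.24  0.08 -2.09] F.n -1.81
mean F.n -2.38 lat -0.96 0.4
```

send_rows([
  {"linear":[0.0011,0.0,-0.0012],"rotation":[0,0,0],"fingers":0.02},
  {"linear":[0.0021,0.0,-0.0023],"rotation":[0,0,0],"fingers":0.02},
  {"linear":[0.0021,0.0,-0.0023],"rotation":[0,0,0],"fingers":0.02},
])

```text
clock: 14.05
position: [0.5211, -0.2124, 0.11]
eef_rot: [2.941, 0.39, 2.848]
wrist_force: [-1.2, -0.5, -0.5]
gripper_width: 0.0294
grasp_force: 35.0
```

```bash
python3 f.py
```

```text
clk 14.45 tip [ 0.548  -0.207   0.0513] err up-slope,row,normal mm [-0.23  0.37 -1.82] tilt err rotvec [0.0002 0.0001 0.0001] F [-1.32 -1.75 -1.56] F.n -0.72
mean F.n -0.39 lat -1.85 -0.42
```

send_rows([
  {"linear":[0.0005,0.0001,-0.0011],"rotation":[0,0,0],"fingers":0.02},
  {"linear":[0.001,0.0002,-0.0022],"rotation":[0,0,0],"fingers":0.02},
  {"linear":[0.001,0.0002,-0.0022],"rotation":[0,0,0],"fingers":0.02},
])

```text
clock: 14.7
position: [0.5221, -0.2122, 0.1079]
eef_rot: [2.941, 0.39, 2.848]
wrist_force: [-1.7, -0.6, -0.2]
gripper_width: 0.0298
grasp_force: 35.0
```

```bash
sed -i 's/range(8)/range(14)/' f.py; python3 f.py
```

```text
clk 15.4 tip [ 0.549  -0.2068  0.049 ] err up-slope,row,normal mm [-0.21  0.39 -4.29] tilt err rotvec [0.0002 0.0001 0.0001] F [-2.67 -0.79  0.7 ] F.n 1.81
mean F.n 1.46 lat -1.91 -0.16
```

Run:
```python
from workcell import env
import cv2,numpy as np
m=[cv2.resize(env.camera("scene")["color"][200:290,305:395,::-1],(400,400),interpolation=cv2.INTER_CUBIC),cv2.resize(env.camera("wrist")["color"][:,:,::-1],(400,300))]
m[1]=cv2.copyMakeBorder(m[1],0,100,0,0,0)
cv2.imwrite("pics/m5.png",np.hstack(m))
```

```text
(no output)
```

View pics/m5.png

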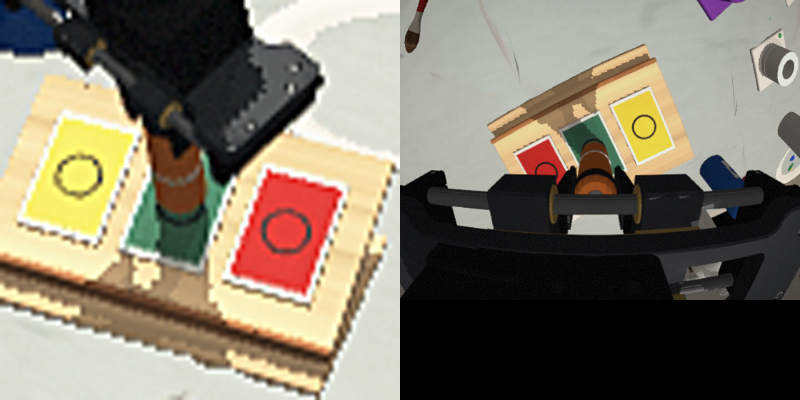

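The probe stands on the green chip over its ring at (180,215), square to the slope, and the red and yellow chips are untouched. Handing in.

```bash
python3 -c "
from workcell import env
print(env.close_job())"
```

```text
the job is handed in; nothing more can be done
None
```

The probe was seated in the white socket and released for over 1.5 s to zero. At hand-in the gripper was still holding it square on the green spot, with the nose about 4.8 mm in (estimated from the force). The hand-in gave no verdict.

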